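Seal a test cartridge: unlock the press, flip the catch, hold the lever

TASK

Seal the cartridge in the hand press: first push the transport-lock slide on its right wing all the way back to its end stop, then flip the safety catch on its left outward until it lies over flat, and only then pull the U-shaped lever fully towards you to its stop. The lever springs back, so keep hold of its grip bar with the gripper and finish while holding it there; do not force the lever before both locks are open, and do not push the loose things on the bench about.

Things in the scene. Friction and masses are not known exactly. Their poses are not given: they have to be found in the camera images.
- press: Fixed white-and-grey hand press with a test cartridge in its nest. Origin on the bench top under the middle of the press; x points to its back (away from the robot), y to its left, z up; only its position and yaw vary. Base 16 mm thick. White head: 80 mm wide (y -40 to 40), x -72 to 78 mm, its top at z 152 mm. Lever on its middle line, lock slide on a wing on its right (-y), safety catch on a post on its left (+y).
- lock_slide (a joint): Transport-lock slide: 0 = locked (front, towards the robot), grows as it slides along press +x, 0.065 m = at its back end stop (fully open). Starts between 0 and 0.025. Friction about 1.5 N, stays where it is left. Its tongue blocks the tail of the lever.
- slide_grip (a point): Middle of the black upright grip block on the lock slide: 22 mm long (press x), 14 mm thick (press y), from 17 mm below to 13 mm above this point, 58 mm above the bench. At press (-0.032, -0.140, 0.058) when the joint is 0. On its inner side (from 11 mm towards the lever and from 14 mm towards the back) a low bar up to 49 mm above the bench, and the tongue, 36 to 50 mm behind this point, up to 60 mm above the bench.
- safety_catch (a joint): Safety catch: 0 = shut, its thumb tab upright and its beak in front of the left arm of the lever; grows as the tab flips outward to press +y about an axis along press x; 1.57 = lying flat, fully open (end stop). Friction hinge of about 0.05 N m, stays where it is left.
- catch_tab (a point): Near the upper end of the dark metal thumb tab of the catch (on its middle plane): tab 24 mm wide (press x), 10 mm thick (press y when shut), 52 mm long from the hinge; this point is 45 mm from the hinge, 197 mm above the bench when shut. Can be pushed outward from its inner side or pinched.
- catch_hinge (a point): Fixed point on the hinge axis of the catch below the tab: press (-0.045, 0.084, 0.152).
- lever (a joint): U-shaped spring lever: 0 = rest, leaning back 0.5 rad from upright; grows as the grip bar swings over the top towards the robot (press -x); 1.1 = its front stop, leaning forward 0.6 rad. Springs back by itself: about 3 N at the bar at rest, 8 N at the stop. The press ram goes down with it.
- lever_grip (a point): Middle of the lever's black grip bar: round, 16 mm in diameter, along press y, 104 mm clear between the arms, 130 mm from the pivot. At press (0.072, 0, 0.224) at rest, (-0.063, 0, 0.217) at the stop.
- lever_pivot (a point): Fixed point on the lever's hinge axis (along press y): press (0.010, 0, 0.110).
- cartridge_d: Bystander: white test cartridge with a blue cap, 36x36x56 mm, loose, left of the press. Origin under its middle. Leave alone.
- cartridge_e: Bystander: the same kind of cartridge, loose, behind the press. Origin under its middle. Leave alone.
- label_roll: Bystander: white label roll standing on its flat side, 68 mm across, 40 mm high, loose, on the left of the bench. Leave alone.
- marker_blue: Bystander: marker pen 139 mm long, loose, on the left of the bench. Leave alone.
- pipette: Bystander: micropipette 219 mm long, loose, lying to the right of the press. Leave alone.

How it is judged:
By the outcome, as a careful person would: the job done as asked, in the order asked, and still so for the second after the job is handed in, while the arm keeps its last pose, push and grip.
It also fails if it takes over 58 s, if anything falls off the work surface, if the arm or the gripper's body presses on something with over 40 N, if the wrist force passes 120 N, or if a joint passes its speed limit or range.

ROBOT

A 6-joint arm with a two-finger parallel gripper is mounted at the origin on a cart in front of the work surface, level with it; the furniture and walls round the work are solid. World frame = base frame: x ahead of the robot, y to its left, z up, the work surface at z = 0. Lengths are in m, angles in rad, forces in N, time in s.
With the tool pointing down it reaches from about 0.35 to 0.85 m from the base axis. Payload 8.1 kg.
Tool frame: the origin (TCP) lies between the finger pads; the fingertips stand nose_length ahead of it and the grasp point (between the pads) lies 5 mm behind it (nose_length is the distance from the TCP to the fingertips, in m); z points along the fingers, y is the line along which they close (so a half turn about z gives the same grasp; the last joint's range is limited). The gripper opens to 85 mm and grips with 20 to 120 N. Pads are 22 mm wide; open, the fingers measure 114 mm over their backs; the gripper's body (76 mm by 85 mm) begins 54 mm behind the grasp point. The pads swing forward as they close: fully open they stand 13 mm farther back than shut.
Start: joints at [1.181, 0.13, 1.488, -0, 1.523, -0.085], TCP at [0.18, 0.572, 0.245] pointing down, gripper open.
Joint ranges: [-2.96, 2.96], [-0.89, 2.26], [0.02, 2.5], [-1.34, 4.48], [0, 2.73], [-2.66, 2.66]. Speed limits (rad/s): [2.39, 2.39, 2.79, 3.14, 3.14, 3.14].

INTERFACE

Orientations are given as a unit quaternion [x, y, z, w].
In Python, from workcell import * gives the robot as it stands. The module is installed in compiled form; this text tells all that it offers.
- The arm moves only by the tool servo_tool, never from a script. Its argument "increments" is a list of rows, each an object of numbers: "rx", "ry", "rz": the turn, a rotation vector about the tool's x, y, z each as a share of 90 degrees, from -1 to 1; "x", "y", "z": the shift along the tool's x, y, z each as a share of 0.15 m, from -1 to 1; "gripper": the opening, from 0 (shut) to 1 (fully open). In form: [{"rx": .., "ry": .., "rz": .., "x": .., "y": .., "z": .., "gripper": ..}, ...]. A call has 1 to 20 rows; each row is the pose to reach, as a shift and turn from the pose commanded when the call began, along the tool's axes at that moment; what a row does not reach only later rows make up. A row lasts 1/12 s, in which the tool goes at most 41.7 mm and 7.16 degrees, less where a joint would pass 70% of its speed; a pose out of reach is approached as far as the arm can. A call with a number of a shift or a turn outside -1 to 1 is refused whole. A call with a gripper value outside its range is refused whole. The fingers move at their own pace and stop on an object; the grip force is fixed at half the most. Time passes only in rows, so rows that repeat a pose let the fingers close. It gives the time, the measured TCP pose, the force, the opening and the grip force at its end, in the units of the state.
- observe(): the state, without advancing time (a new reading comes with each control period).
- camera(name): name is "scene" or "top"; returns a dict with "color" (480x640x3 uint8, blue, green, red), "mtx" (3x3 intrinsics, pixels), "R" (3x3) and "t" (3): a world point X has camera coordinates R X + t. Camera axes: x right, y down, z forward; pixel columns grow to the right and rows downward; lengths in m; the calibration is good to about 2 mm. A picture is of the moment at which its call begins. There is no depth.
- job_done(): hands the job in; it is judged then, once.
The state is a dict: "clock": time; "qpos": joint angles; "qd": joint speeds; "effort": joint torques, N m; "eef_pos": TCP position; "eef_rot": TCP orientation; "force": force on the tool from outside, world axes, zero at the start; "moment": the same for the moment, N m; "finger_gap": finger opening in m; "finger_force": force on a finger pad.
Only numpy, scipy, OpenCV 4.12 (cv2) and the standard library are available. Lean on these libraries where they do the work, as an engineer would, in place of code of your own. Each camera call takes 0.05 s, during which the arm holds its last target. There are 200 camera calls.

## Working session

There is one attempt and no reset: what is moved stays moved. The work goes in short steps, Python scripts to look and compute and a tool call to move; the robot and the scene stay as the last step left them, time stands still between calls to the robot, and variables do not carry over. Pictures are saved under pics/ and viewed, at most 10 in all, crops included, and the job is handed in when it is done.

Besides the shell and the picture viewer there is one more tool, called as name(argument=value, ...), one argument or row to a line, values as JSON. servo_tool: Moves the arm, as the interface text tells. Shift numbers are shares of 0.15 m and turn numbers shares of 90 degrees, none past 1 either way. Its arguments: {"type":"object","properties":{"increments":{"type":"array","items":{"type":"object","properties":{"rx":{"type":"number","minimum":-1,"maximum":1},"ry":{"type":"number","minimum":-1,"maximum":1},"rz":{"type":"number","minimum":-1,"maximum":1},"x":{"type":"number","minimum":-1,"maximum":1},"y":{"type":"number","minimum":-1,"maximum":1},"z":{"type":"number","minimum":-1,"maximum":1},"gripper":{"type":"number"}}}}},"required":["increments"]}

```bash
mkdir -p pics; python3 - <<'E'
from workcell import *
import cv2,numpy as np,pickle
s=observe();print({k:s[k] for k in('clock','eef_pos','eef_rot','finger_gap','force')})
d={}
for n in('scene','top'):
    c=camera(n);d[n]=c;cv2.imwrite(f'pics/{n}0.png',c['color']);print(n,c['mtx'],c['R'],c['t'])
pickle.dump(d,open('c0.pkl','wb'))
E
```

```text
{'clock': 0.0, 'eef_pos': array([0.17985211, 0.57186162, 0.24423978]), 'eef_rot': array([ 1.51826497e-01,  9.88406729e-01, -8.97746141e-04, -2.15505372e-04]), 'finger_gap': 0.08562485121541472, 'force': array([-0.21365251,  0.03034887, -0.14605742])}
scene [[511.53402361   0.         316.40923448]
 [  0.         511.53402361 239.57239109]
 [  0.           0.           1.        ]] [[ 0.64748193 -0.76184887  0.01880054]
 [-0.45993721 -0.41032505 -0.78745865]
 [ 0.60763881  0.50121817 -0.61608069]] [-0.45002737  0.3499405   1.09908998]
top [[541.49193397   0.         310.22691721]
 [  0.         541.49193397 233.59866058]
 [  0.           0.           1.        ]] [[ 0.00735659 -0.99995844 -0.00538568]
 [-0.98901434 -0.0064807  -0.14767748]
 [ 0.14763644  0.00641292 -0.98902091]] [-0.10864934  0.60575185  1.77274608]
```

View pics/scene0.png

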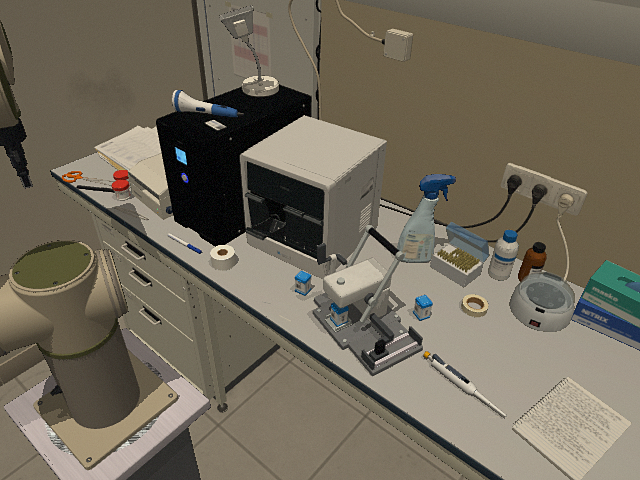

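View pics/top0.png

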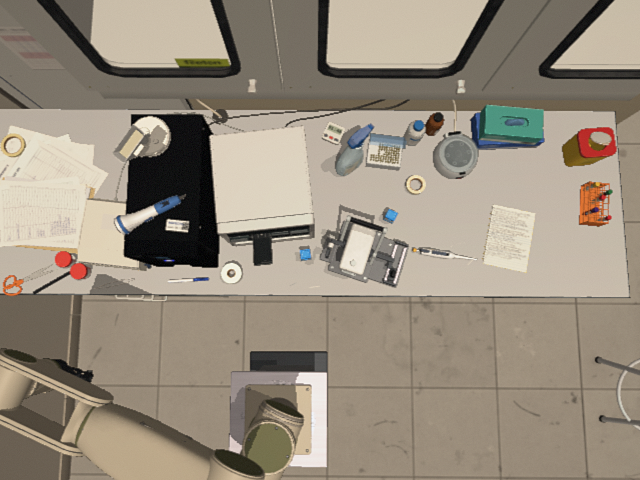

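The press is at about (365, 300) in the scene view and (365, 248) in the top view. Its slide and black grip block are at the right and its catch is at the left. The instrument with a dark tray stands close on its left. I'll enlarge both views.

```bash
python3 - <<'E'
import cv2,pickle,numpy as np
d=pickle.load(open('c0.pkl','rb'))
a=d['scene']['color'][215:375,295:435]; b=d['top']['color'][195:295,290:420]
a=cv2.resize(a,None,fx=3.5,fy=3.5,interpolation=cv2.INTER_CUBIC)
b=cv2.resize(b,None,fx=6,fy=6,interpolation=cv2.INTER_CUBIC)
cv2.imwrite('pics/sc1.png',a);cv2.imwrite('pics/tc1.png',b);print(a.shape,b.shape)
E
```

```text
(560, 490, 3) (600, 780, 3)
```

View pics/sc1.png

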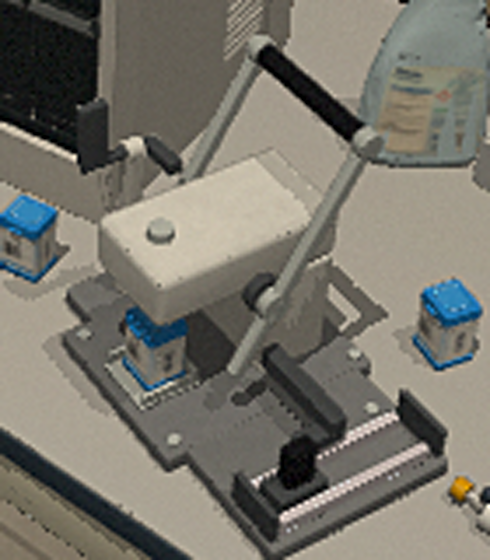

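View pics/tc1.png

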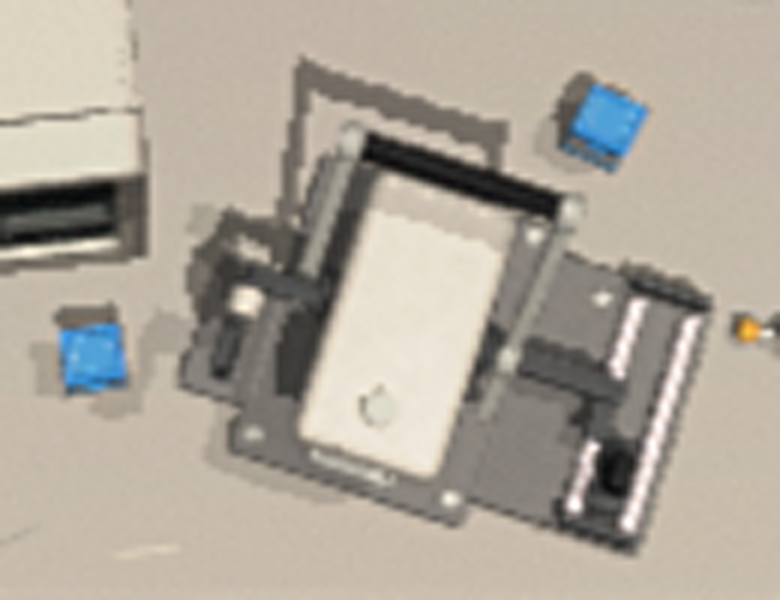

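The crops show the lever bar ends at (262,45) and (370,140) in the scene crop, and at (355,140) and (570,208) in the top crop. The grip block top is near (297,440) and (618,465). The tab is upright at (92,135) and (227,348). The slide sits near its front end. Next I'll triangulate these and fit the pose.

```bash
cat > h.py <<'E'
import cv2,pickle,numpy as np
from scipy.optimize import least_squares
from scipy.spatial.transform import Rotation as Ro
S=lambda u,v:(295+u/3.5,215+v/3.5)
T=lambda u,v:(290+u/6,195+v/6)
def proj(c,X): p=c['mtx']@(c['R']@X+c['t']); return p[:2]/p[2]
def tri(d,a,b):
    P=[d[n]['mtx']@np.c_[d[n]['R'],d[n]['t']] for n in('scene','top')]
    X=cv2.triangulatePoints(P[0],P[1],np.array(a,float),np.array(b,float)).ravel();return X[:3]/X[3]
def W(q,p): return Ro.from_euler('z',q[2]).apply(p)+[q[0],q[1],0]
E
python3 - <<'E'
from h import *
d=pickle.load(open('c0.pkl','rb'))
for n,a,b in(('bar',S(316,92),T(463,175)),('gripTop',S(297,441),T(618,464)),('tabTop',S(92,104),T(226,350))): print(n,tri(d,a,b).round(4))
ob=[('scene',S(316,92),(.072,0,.224)),('top',T(463,175),(.072,0,.224)),
('top',T(303,440),(-.070,.038,.152)),('top',T(437,477),(-.070,-.038,.152)),
('scene',S(92,104),(-.045,.084,.204)),('top',T(227,350),(-.045,.084,.185)),
('scene',S(297,441),'g'),('top',T(618,464),'g')]
def f(q): return np.concatenate([proj(d[n],W(q,(-.032+q[3],-.14,.071) if p=='g' else p))-o for n,o,p in ob])
r=least_squares(f,[.55,-.15,0,.01],x_scale=[.1,.1,.1,.01]);print(r.x.round(4));print(r.fun.reshape(-1,2).round(1))
q=r.x
for n,p in dict(grip=(-.032+q[3],-.14,.058),stop=(.033,-.14,.058),tab=(-.045,.084,.197),hinge=(-.045,.084,.152),bar=(.072,0,.224),barstop=(-.063,0,.217),pivot=(.01,0,.11)).items(): print(n,W(q,p).round(4))
for n,(u,v) in dict(cartD=(92,355),cartE=(608,118)).items():
    c=d['top'];uv=T(u,v);ray=c['R'].T@np.linalg.inv(c['mtx'])@[*uv,1];o=-c['R'].T@c['t'];print(n,(o+ray*(.056-o[2])/ray[2]).round(3))
E
```

```text
bar [ 0.6091 -0.2775  0.2281]
gripTop [ 0.4754 -0.3751  0.0713]
tabTop [ 0.5216 -0.1584  0.2069]
[ 0.5415 -0.2529 -0.3021  0.0042]
[[-1.1  0.6]
 [-1.2 -0.2]
 [-1.5 -1.5]
 [-0.6 -0.3]
 [ 1.1  0.7]
 [-0.2  0.3]
 [ 1.3  1.3]
 [ 0.6  0.9]]
grip [ 0.4733 -0.3782  0.058 ]
stop [ 0.5314 -0.3963  0.058 ]
tab [ 0.5235 -0.1593  0.197 ]
hinge [ 0.5235 -0.1593  0.152 ]
bar [ 0.6103 -0.2743  0.224 ]
barstop [ 0.4814 -0.2341  0.217 ]
pivot [ 0.5511 -0.2558  0.11  ]
cartD [ 0.536 -0.089  0.056]
cartE [ 0.671 -0.376  0.056]
```

The triangulated heights agree with the text: bar 0.228 m against 0.224, grip top 0.071 against 0.071, and tab top 0.207 against 0.204. The tool's y axis already lies along the press y axis, so I'll move towards the slide keeping this yaw.

```bash
python3 -c "
import workcell;print([(n,getattr(workcell,n)) for n in dir(workcell) if not n.startswith('_') and not callable(getattr(workcell,n))])"
```

```text
[('nose_length', 0.014)]
```

servo_tool(
  increments=[
    {"x": -0.9, "y": -1, "gripper": 0.5},
    {"x": -0.9, "y": -1, "gripper": 0.5},
    {"x": -0.9, "y": -1, "gripper": 0.5},
    {"x": -0.9, "y": -1, "gripper": 0.5},
    {"x": -0.9, "y": -1, "gripper": 0.5},
    {"x": -0.9, "y": -1, "gripper": 0.5},
  ],
)

```text
validation failed for argument at $.in...
```

servo_tool(
  increments=[
    {"x": -0.9, "y": -1, "gripper": 0.5},
    {"x": -0.9, "y": -1, "gripper": 0.5},
    {"x": -0.9, "y": -1, "gripper": 0.5},
    {"x": -0.9, "y": -1, "gripper": 0.5},
    {"x": -0.9, "y": -1, "gripper": 0.5},
    {"x": -0.9, "y": -1, "gripper": 0.5},
  ],
)

```text
validation failed for argument at $.in...
```

servo_tool(
  increments=[
    {"rx": 0.0, "ry": 0.0, "rz": 0.0, "x": -0.9, "y": -0.99, "z": 0.0, "gripper": 0.5},
    {"rx": 0.0, "ry": 0.0, "rz": 0.0, "x": -0.9, "y": -0.99, "z": 0.0, "gripper": 0.5},
    {"rx": 0.0, "ry": 0.0, "rz": 0.0, "x": -0.9, "y": -0.99, "z": 0.0, "gripper": 0.5},
    {"rx": 0.0, "ry": 0.0, "rz": 0.0, "x": -0.9, "y": -0.99, "z": 0.0, "gripper": 0.5},
    {"rx": 0.0, "ry": 0.0, "rz": 0.0, "x": -0.9, "y": -0.99, "z": 0.0, "gripper": 0.5},
    {"rx": 0.0, "ry": 0.0, "rz": 0.0, "x": -0.9, "y": -0.99, "z": 0.0, "gripper": 0.5},
  ],
)

```text
clock: 0.6
eef_pos: [0.2662, 0.3857, 0.2448]
eef_rot: [0.154, 0.988, -0.001, 0.001]
force: [-0.5, -0.8, -1.3]
finger_gap: 0.0426
finger_force: 0.0
```

servo_tool(
  increments=[
    {"rx": 0.0, "ry": 0.0, "rz": 0.0, "x": -0.9, "y": -0.99, "z": 0.0, "gripper": 0.5},
    {"rx": 0.0, "ry": 0.0, "rz": 0.0, "x": -0.9, "y": -0.99, "z": 0.0, "gripper": 0.5},
    {"rx": 0.0, "ry": 0.0, "rz": 0.0, "x": -0.9, "y": -0.99, "z": 0.0, "gripper": 0.5},
    {"rx": 0.0, "ry": 0.0, "rz": 0.0, "x": -0.9, "y": -0.99, "z": 0.0, "gripper": 0.5},
    {"rx": 0.0, "ry": 0.0, "rz": 0.0, "x": -0.9, "y": -0.99, "z": 0.0, "gripper": 0.5},
    {"rx": 0.0, "ry": 0.0, "rz": 0.0, "x": -0.9, "y": -0.99, "z": 0.0, "gripper": 0.5},
  ],
)

```text
clock: 1.1
eef_pos: [0.3504, 0.2033, 0.2451]
eef_rot: [0.154, 0.988, -0.001, 0.001]
force: [-0.4, -0.3, 0.1]
finger_gap: 0.0429
finger_force: 0.0
```

servo_tool(
  increments=[
    {"rx": 0.0, "ry": 0.0, "rz": 0.0, "x": -0.5, "y": -0.99, "z": 0.0, "gripper": 0.5},
    {"rx": 0.0, "ry": 0.0, "rz": 0.0, "x": -0.5, "y": -0.99, "z": 0.0, "gripper": 0.5},
    {"rx": 0.0, "ry": 0.0, "rz": 0.0, "x": -0.5, "y": -0.99, "z": 0.0, "gripper": 0.5},
    {"rx": 0.0, "ry": 0.0, "rz": 0.0, "x": -0.5, "y": -0.99, "z": 0.0, "gripper": 0.5},
    {"rx": 0.0, "ry": 0.0, "rz": 0.0, "x": -0.5, "y": -0.99, "z": 0.0, "gripper": 0.5},
    {"rx": 0.0, "ry": 0.0, "rz": 0.0, "x": -0.5, "y": -0.99, "z": 0.0, "gripper": 0.5},
  ],
)

```text
clock: 1.6
eef_pos: [0.3756, 0.0419, 0.2451]
eef_rot: [0.155, 0.988, 0.0, -0.0]
force: [0.5, -0.1, 0.3]
finger_gap: 0.0427
finger_force: 0.0
```

servo_tool(
  increments=[
    {"rx": 0.0, "ry": 0.0, "rz": 0.0, "x": -0.5, "y": -0.99, "z": 0.0, "gripper": 0.5},
    {"rx": 0.0, "ry": 0.0, "rz": 0.0, "x": -0.5, "y": -0.99, "z": 0.0, "gripper": 0.5},
    {"rx": 0.0, "ry": 0.0, "rz": 0.0, "x": -0.5, "y": -0.99, "z": 0.0, "gripper": 0.5},
    {"rx": 0.0, "ry": 0.0, "rz": 0.0, "x": -0.5, "y": -0.99, "z": 0.0, "gripper": 0.5},
    {"rx": 0.0, "ry": 0.0, "rz": 0.0, "x": -0.5, "y": -0.99, "z": 0.0, "gripper": 0.5},
    {"rx": 0.0, "ry": 0.0, "rz": 0.0, "x": -0.5, "y": -0.99, "z": 0.0, "gripper": 0.5},
  ],
)

```text
clock: 2.1
eef_pos: [0.4027, -0.1204, 0.2448]
eef_rot: [0.153, 0.988, 0.0, -0.001]
force: [-1.1, 0.6, -0.5]
finger_gap: 0.0426
finger_force: 0.0
```

servo_tool(
  increments=[
    {"rx": 0.0, "ry": 0.0, "rz": 0.0, "x": -0.48, "y": -0.75, "z": 0.0, "gripper": 0.5},
    {"rx": 0.0, "ry": 0.0, "rz": 0.0, "x": -0.48, "y": -0.75, "z": 0.0, "gripper": 0.5},
    {"rx": 0.0, "ry": 0.0, "rz": 0.0, "x": -0.48, "y": -0.75, "z": 0.0, "gripper": 0.5},
    {"rx": 0.0, "ry": 0.0, "rz": 0.0, "x": -0.48, "y": -0.75, "z": 0.0, "gripper": 0.5},
    {"rx": 0.0, "ry": 0.0, "rz": 0.0, "x": -0.48, "y": -0.75, "z": 0.0, "gripper": 0.5},
  ],
)

```text
clock: 2.52
eef_pos: [0.4384, -0.2489, 0.2445]
eef_rot: [0.152, 0.988, 0.001, -0.001]
force: [0.6, -0.4, 0.1]
finger_gap: 0.0427
finger_force: 0.0
```

servo_tool(
  increments=[
    {"rx": 0.0, "ry": 0.0, "rz": 0.0, "x": -0.48, "y": -0.75, "z": 0.0, "gripper": 0.5},
    {"rx": 0.0, "ry": 0.0, "rz": 0.0, "x": -0.48, "y": -0.75, "z": 0.0, "gripper": 0.5},
    {"rx": 0.0, "ry": 0.0, "rz": 0.0, "x": -0.48, "y": -0.75, "z": 0.0, "gripper": 0.5},
    {"rx": 0.0, "ry": 0.0, "rz": 0.0, "x": -0.48, "y": -0.75, "z": 0.0, "gripper": 0.5},
    {"rx": 0.0, "ry": 0.0, "rz": 0.0, "x": -0.48, "y": -0.75, "z": 0.0, "gripper": 0.5},
    {"rx": 0.0, "ry": 0.0, "rz": 0.0, "x": -0.48, "y": -0.75, "z": 0.5, "gripper": 0.5},
    {"rx": 0.0, "ry": 0.0, "rz": 0.0, "x": -0.48, "y": -0.75, "z": 0.5, "gripper": 0.5},
    {"rx": 0.0, "ry": 0.0, "rz": 0.0, "x": -0.48, "y": -0.75, "z": 0.5, "gripper": 0.5},
    {"rx": 0.0, "ry": 0.0, "rz": 0.0, "x": -0.48, "y": -0.75, "z": 0.5, "gripper": 0.5},
  ],
)

```text
clock: 3.27
eef_pos: [0.4718, -0.3742, 0.1688]
eef_rot: [0.151, 0.989, 0.002, -0.002]
force: [0.5, -0.2, 0.6]
finger_gap: 0.0429
finger_force: 0.0
```

```bash
cat >> h.py <<'E'
Q=[.5415,-.2529,-.3021]
def state(s):
    R=Ro.from_quat(s['eef_rot']).as_matrix();p=Ro.from_euler('z',-Q[2]).apply(s['eef_pos']-np.array([Q[0],Q[1],0]))
    print('t',round(s['clock'],2),'TCPpress',p.round(4),'toolyaw y',R[:,1].round(3),'q',np.round(s['qpos'],2),'F',np.round(s['force'],1),'gap',round(s['finger_gap'],4),'ff',s['finger_force'])
    return R
def shares(s,ptarget,):
    R=Ro.from_quat(s['eef_rot']).as_matrix();print('shares',(R.T@(W(Q,ptarget)-s['eef_pos'])/.15).round(3))
E
python3 - <<'E'
from workcell import *
from h import *
s=observe();state(s);shares(s,(-.028,-.14,.071))
d={n:camera(n) for n in('scene','top')};pickle.dump(d,open('c1.pkl','wb'))
g=W(Q,(-.028,-.14,.058))
im=[]
for n in d:
    u,v=proj(d[n],g).astype(int);im.append(cv2.resize(d[n]['color'][v-60:v+40,u-50:u+50],(400,400),interpolation=cv2.INTER_CUBIC));print(n,u-50,v-60)
cv2.imwrite('pics/a.png',np.hstack(im))
E
```

```text
t 3.27 TCPpress [-0.0305 -0.1365  0.1688] toolyaw y [0.298 0.955 0.003] q [-0.76  0.19  1.57  0.    1.39 -2.02] F [ 0.5 -0.2  0.6] gap 0.0429 ff 0.0
shares [-0.02  -0.025  0.652]
scene 330 286
top 343 213
```

View pics/a.png

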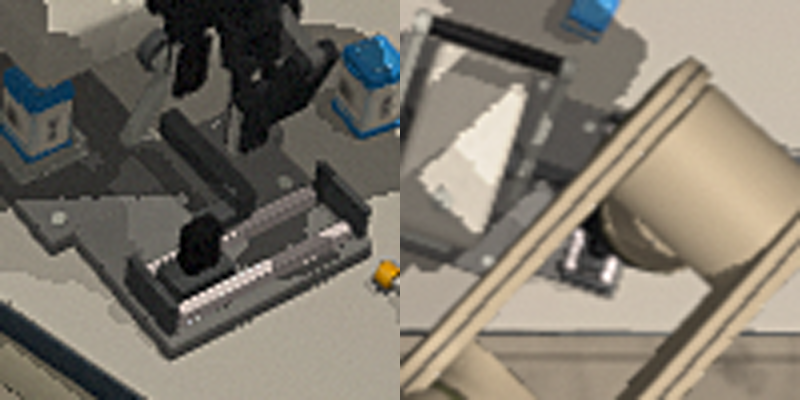

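The scene view shows the open fingers above and behind the block, which stays upright near its front end at crop (200,245). The arm hides it in the top view. I'll go down, pinch it, and check.

servo_tool(
  increments=[
    {"rx": 0.0, "ry": 0.0, "rz": 0.0, "x": 0.0, "y": -0.025, "z": 0.2, "gripper": 0.5},
    {"rx": 0.0, "ry": 0.0, "rz": 0.0, "x": 0.0, "y": -0.025, "z": 0.4, "gripper": 0.5},
    {"rx": 0.0, "ry": 0.0, "rz": 0.0, "x": 0.0, "y": -0.025, "z": 0.55, "gripper": 0.5},
    {"rx": 0.0, "ry": 0.0, "rz": 0.0, "x": 0.0, "y": -0.025, "z": 0.685, "gripper": 0.5},
    {"rx": 0.0, "ry": 0.0, "rz": 0.0, "x": 0.0, "y": -0.025, "z": 0.685, "gripper": 0.5},
    {"rx": 0.0, "ry": 0.0, "rz": 0.0, "x": 0.0, "y": -0.025, "z": 0.685, "gripper": 0.0},
    {"rx": 0.0, "ry": 0.0, "rz": 0.0, "x": 0.0, "y": -0.025, "z": 0.685, "gripper": 0.0},
    {"rx": 0.0, "ry": 0.0, "rz": 0.0, "x": 0.0, "y": -0.025, "z": 0.685, "gripper": 0.0},
    {"rx": 0.0, "ry": 0.0, "rz": 0.0, "x": 0.0, "y": -0.025, "z": 0.685, "gripper": 0.0},
  ],
)

```text
clock: 4.12
eef_pos: [0.4747, -0.3775, 0.071]
eef_rot: [0.151, 0.988, 0.003, 0.002]
force: [7.6, 25.8, 8.0]
finger_gap: 0.0124
finger_force: 59.7
```

```bash
python3 - <<'E'
from workcell import *
from h import *
s=observe();state(s);shares(s,(.033,-.14,.066))
E
```

```text
t 4.12 TCPpress [-0.0267 -0.1388  0.071 ] toolyaw y [0.299 0.954 0.007] q [-0.76  0.29  1.63  0.01  1.22 -2.03] F [ 7.6 25.8  8. ] gap 0.0124 ff 59.687188267707825
shares [-0.398 -0.007  0.034]
```

servo_tool(
  increments=[
    {"rx": 0.0, "ry": 0.0, "rz": 0.0, "x": 0.0, "y": 0.014, "z": -0.01, "gripper": 0.0},
    {"rx": 0.0, "ry": 0.0, "rz": 0.0, "x": -0.06, "y": 0.014, "z": -0.015, "gripper": 0.0},
    {"rx": 0.0, "ry": 0.0, "rz": 0.0, "x": -0.12, "y": 0.014, "z": -0.015, "gripper": 0.0},
    {"rx": 0.0, "ry": 0.0, "rz": 0.0, "x": -0.18, "y": 0.014, "z": -0.015, "gripper": 0.0},
    {"rx": 0.0, "ry": 0.0, "rz": 0.0, "x": -0.24, "y": 0.014, "z": -0.015, "gripper": 0.0},
    {"rx": 0.0, "ry": 0.0, "rz": 0.0, "x": -0.3, "y": 0.014, "z": -0.015, "gripper": 0.0},
    {"rx": 0.0, "ry": 0.0, "rz": 0.0, "x": -0.35, "y": 0.014, "z": -0.015, "gripper": 0.0},
    {"rx": 0.0, "ry": 0.0, "rz": 0.0, "x": -0.38, "y": 0.014, "z": -0.015, "gripper": 0.0},
    {"rx": 0.0, "ry": 0.0, "rz": 0.0, "x": -0.38, "y": 0.014, "z": -0.015, "gripper": 0.0},
  ],
)

```text
clock: 4.87
eef_pos: [0.5282, -0.3946, 0.0711]
eef_rot: [0.151, 0.988, 0.002, 0.001]
force: [4.8, 9.3, -7.3]
finger_gap: 0.0122
finger_force: 59.5
```

```bash
python3 - <<'E'
from workcell import *
from h import *
s=observe();state(s)
E
```

```text
t 4.87 TCPpress [ 0.0295 -0.1393  0.0711] toolyaw y [0.299 0.954 0.003] q [-0.72  0.42  1.47  0.    1.25 -1.99] F [ 4.8  9.3 -7.3] gap 0.0122 ff 59.5266455411911
```

servo_tool(
  increments=[
    {"rx": 0.0, "ry": 0.0, "rz": 0.0, "x": -0.015, "y": 0.005, "z": 0.005, "gripper": 0.0},
    {"rx": 0.0, "ry": 0.0, "rz": 0.0, "x": -0.03, "y": 0.005, "z": 0.005, "gripper": 0.0},
    {"rx": 0.0, "ry": 0.0, "rz": 0.0, "x": -0.03, "y": 0.005, "z": 0.005, "gripper": 0.0},
  ],
)

```text
clock: 5.12
eef_pos: [0.5302, -0.3952, 0.071]
eef_rot: [0.151, 0.988, 0.002, -0.002]
force: [-9.4, 13.0, 5.2]
finger_gap: 0.0124
finger_force: 61.0
```

```bash
python3 - <<'E'
from workcell import *
from h import *
s=observe();state(s)
E
```

```text
t 5.12 TCPpress [ 0.0316 -0.1392  0.071 ] toolyaw y [0.299 0.954 0.003] q [-0.72  0.43  1.46  0.    1.26 -1.99] F [-9.4 13.   5.2] gap 0.0124 ff 60.98334610462189
```

servo_tool(
  increments=[
    {"rx": 0.0, "ry": 0.0, "rz": 0.0, "x": -0.02, "y": 0.005, "z": 0.0, "gripper": 0.0},
    {"rx": 0.0, "ry": 0.0, "rz": 0.0, "x": -0.02, "y": 0.005, "z": 0.0, "gripper": 0.0},
  ],
)

```text
clock: 5.28
eef_pos: [0.5305, -0.3952, 0.0709]
eef_rot: [0.152, 0.988, 0.002, -0.004]
force: [-24.2, 15.5, 14.5]
finger_gap: 0.0122
finger_force: 62.1
```

```bash
python3 - <<'E'
from workcell import *
from h import *
s=observe();state(s)
d={n:camera(n) for n in('scene','top')};pickle.dump(d,open('c2.pkl','wb'))
g=W(Q,(.033,-.14,.058));im=[]
for n in d:
    u,v=proj(d[n],g).astype(int);im.append(cv2.resize(d[n]['color'][v-50:v+50,u-50:u+50],(400,400),interpolation=cv2.INTER_CUBIC));print(n,u-50,v-50)
cv2.imwrite('pics/b.png',np.hstack(im))
E
```

```text
t 5.28 TCPpress [ 0.0319 -0.1392  0.0709] toolyaw y [0.3   0.954 0.003] q [-0.72  0.44  1.45 -0.    1.26 -1.98] F [-24.2  15.5  14.5] gap 0.0122 ff 62.125545144081116
scene 351 285
top 348 206
```

View pics/b.png

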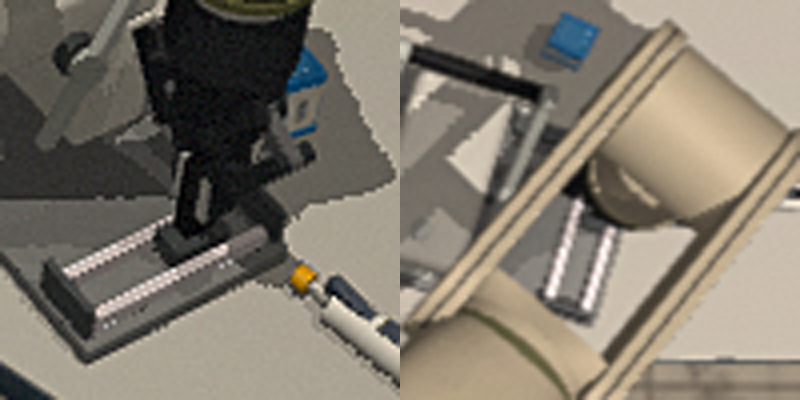

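The scene view shows the pinched block at the back end plate, crop (200,235). The last 3 mm command moved it only 0.3 mm at about 28 N, so the slide is at its end stop. Next I'll release it and go to the catch.

servo_tool(
  increments=[
    {"rx": 0.0, "ry": 0.0, "rz": 0.0, "x": 0.025, "y": 0.0, "z": 0.0, "gripper": 0.0},
    {"rx": 0.0, "ry": 0.0, "rz": 0.0, "x": 0.025, "y": 0.0, "z": 0.0, "gripper": 0.4},
    {"rx": 0.0, "ry": 0.0, "rz": 0.0, "x": 0.025, "y": 0.0, "z": 0.0, "gripper": 0.4},
    {"rx": 0.0, "ry": 0.0, "rz": 0.0, "x": 0.025, "y": 0.0, "z": 0.0, "gripper": 0.4},
    {"rx": 0.0, "ry": 0.0, "rz": 0.0, "x": 0.025, "y": 0.0, "z": -0.2, "gripper": 0.4},
    {"rx": 0.0, "ry": 0.0, "rz": 0.0, "x": 0.025, "y": 0.0, "z": -0.47, "gripper": 0.4},
    {"rx": 0.0, "ry": 0.0, "rz": 0.0, "x": 0.025, "y": 0.0, "z": -0.74, "gripper": 0.4},
    {"rx": 0.0, "ry": 0.0, "rz": 0.0, "x": 0.025, "y": 0.0, "z": -0.99, "gripper": 0.0},
    {"rx": 0.0, "ry": 0.0, "rz": 0.0, "x": 0.025, "y": 0.0, "z": -0.99, "gripper": 0.0},
  ],
)

```text
clock: 6.13
eef_pos: [0.5341, -0.4, 0.2308]
eef_rot: [0.152, 0.988, -0.005, 0.008]
force: [0.7, -0.1, 3.2]
finger_gap: 0.0111
finger_force: 0.0
```

servo_tool(
  increments=[
    {"rx": 0.0, "ry": 0.0, "rz": 0.0, "x": 0.25, "y": 0.0, "z": -0.3, "gripper": 0.0},
    {"rx": 0.0, "ry": 0.0, "rz": 0.0, "x": 0.54, "y": 0.2, "z": -0.35, "gripper": 0.0},
    {"rx": 0.0, "ry": 0.0, "rz": 0.0, "x": 0.54, "y": 0.45, "z": -0.35, "gripper": 0.0},
    {"rx": 0.0, "ry": 0.0, "rz": 0.0, "x": 0.54, "y": 0.7, "z": -0.35, "gripper": 0.0},
    {"rx": 0.0, "ry": 0.0, "rz": 0.0, "x": 0.54, "y": 0.95, "z": -0.35, "gripper": 0.0},
    {"rx": 0.0, "ry": 0.0, "rz": 0.0, "x": 0.54, "y": 0.95, "z": -0.35, "gripper": 0.0},
    {"rx": 0.0, "ry": 0.0, "rz": 0.0, "x": 0.54, "y": 0.95, "z": -0.35, "gripper": 0.0},
  ],
)

```text
clock: 6.72
eef_pos: [0.4969, -0.2346, 0.2719]
eef_rot: [0.15, 0.989, -0.001, 0.002]
force: [-0.5, -1.1, 0.1]
finger_gap: -0.0001
finger_force: 0.0
```

```bash
python3 - <<'E'
from workcell import *
from h import *
s=observe();state(s);shares(s,(-.052,.045,.2))
E
```

```text
t 6.72 TCPpress [-0.048   0.0042  0.2719] toolyaw y [ 0.296  0.955 -0.001] q [-0.53 -0.02  1.6   0.    1.56 -1.8 ] F [-0.5 -1.1  0.1] gap -0.0001 ff 0.0
shares [0.028 0.272 0.479]
```

servo_tool(
  increments=[
    {"rx": 0.0, "ry": 0.0, "rz": 0.0, "x": 0.027, "y": 0.27, "z": 0.1, "gripper": 0.0},
    {"rx": 0.0, "ry": 0.0, "rz": 0.0, "x": 0.027, "y": 0.27, "z": 0.3, "gripper": 0.0},
    {"rx": 0.0, "ry": 0.0, "rz": 0.0, "x": 0.027, "y": 0.27, "z": 0.47, "gripper": 0.0},
    {"rx": 0.0, "ry": 0.0, "rz": 0.0, "x": 0.027, "y": 0.33, "z": 0.473, "gripper": 0.0},
    {"rx": 0.0, "ry": 0.0, "rz": 0.0, "x": 0.027, "y": 0.4, "z": 0.473, "gripper": 0.0},
    {"rx": 0.0, "ry": 0.0, "rz": 0.0, "x": 0.027, "y": 0.46, "z": 0.476, "gripper": 0.0},
    {"rx": 0.0, "ry": 0.0, "rz": 0.0, "x": 0.027, "y": 0.525, "z": 0.486, "gripper": 0.0},
    {"rx": 0.0, "ry": 0.0, "rz": 0.0, "x": 0.027, "y": 0.575, "z": 0.52, "gripper": 0.0},
    {"rx": 0.0, "ry": 0.0, "rz": 0.0, "x": 0.027, "y": 0.62, "z": 0.56, "gripper": 0.0},
    {"rx": 0.0, "ry": 0.0, "rz": 0.0, "x": 0.027, "y": 0.655, "z": 0.613, "gripper": 0.0},
    {"rx": 0.0, "ry": 0.0, "rz": 0.0, "x": 0.027, "y": 0.68, "z": 0.65, "gripper": 0.0},
    {"rx": 0.0, "ry": 0.0, "rz": 0.0, "x": 0.027, "y": 0.7, "z": 0.665, "gripper": 0.0},
    {"rx": 0.0, "ry": 0.0, "rz": 0.0, "x": 0.027, "y": 0.7, "z": 0.665, "gripper": 0.0},
  ],
)

```text
clock: 7.8
eef_pos: [0.5234, -0.1356, 0.1708]
eef_rot: [0.152, 0.988, -0.001, 0.0]
force: [-0.1, -3.1, 5.0]
finger_gap: 0.0001
finger_force: 2.6
```

```bash
python3 - <<'E'
from workcell import *
from h import *
s=observe();state(s)
E
```

```text
t 7.8 TCPpress [-0.0521  0.1066  0.1708] toolyaw y [ 0.3    0.954 -0.002] q [-0.35  0.02  1.74 -0.    1.38 -1.61] F [-0.1 -3.1  5. ] gap 0.0001 ff 2.579040590208024
```

servo_tool(
  increments=[
    {"rx": 0.0, "ry": 0.0, "rz": 0.0, "x": 0.0, "y": 0.025, "z": 0.01, "gripper": 0.0},
    {"rx": 0.0, "ry": 0.0, "rz": 0.0, "x": 0.0, "y": 0.025, "z": 0.02, "gripper": 0.0},
    {"rx": 0.0, "ry": 0.0, "rz": 0.0, "x": 0.0, "y": 0.025, "z": 0.02, "gripper": 0.0},
  ],
)

```text
clock: 8.05
eef_pos: [0.525, -0.1329, 0.1701]
eef_rot: [0.152, 0.988, -0.002, 0.001]
force: [-8.6, -4.7, 21.2]
finger_gap: 0.0002
finger_force: 10.0
```

```bash
python3 - <<'E'
from workcell import *
from h import *
s=observe();state(s)
E
```

```text
t 8.05 TCPpress [-0.0515  0.1096  0.1701] toolyaw y [ 0.301  0.954 -0.003] q [-0.34  0.02  1.74 -0.    1.38 -1.61] F [-8.6 -4.7 21.2] gap 0.0002 ff 9.975123277399689
```

servo_tool(
  increments=[
    {"rx": 0.0, "ry": 0.0, "rz": 0.0, "x": 0.0, "y": 0.0, "z": -0.27, "gripper": 0.0},
    {"rx": 0.0, "ry": 0.0, "rz": 0.0, "x": 0.0, "y": 0.0, "z": -0.54, "gripper": 0.0},
    {"rx": 0.0, "ry": 0.0, "rz": 0.0, "x": 0.0, "y": 0.0, "z": -0.8, "gripper": 0.0},
    {"rx": 0.0, "ry": 0.0, "rz": 0.0, "x": 0.0, "y": 0.0, "z": -0.9, "gripper": 0.5},
    {"rx": 0.0, "ry": 0.0, "rz": 0.999, "x": -0.2, "y": -0.2, "z": -0.9, "gripper": 0.5},
    {"rx": 0.0, "ry": 0.0, "rz": 0.999, "x": -0.4, "y": -0.4, "z": -0.9, "gripper": 0.5},
    {"rx": 0.0, "ry": 0.0, "rz": 0.999, "x": -0.6, "y": -0.6, "z": -0.9, "gripper": 0.5},
    {"rx": 0.0, "ry": 0.0, "rz": 0.999, "x": -0.82, "y": -0.73, "z": -0.9, "gripper": 0.5},
    {"rx": 0.0, "ry": 0.0, "rz": 0.999, "x": -0.82, "y": -0.73, "z": -0.9, "gripper": 0.5},
    {"rx": 0.0, "ry": 0.0, "rz": 0.999, "x": -0.82, "y": -0.73, "z": -0.9, "gripper": 0.5},
    {"rx": 0.0, "ry": 0.0, "rz": 0.999, "x": -0.82, "y": -0.73, "z": -0.9, "gripper": 0.5},
    {"rx": 0.0, "ry": 0.0, "rz": 0.999, "x": -0.82, "y": -0.73, "z": -0.9, "gripper": 0.5},
    {"rx": 0.0, "ry": 0.0, "rz": 0.999, "x": -0.82, "y": -0.73, "z": -0.9, "gripper": 0.5},
    {"rx": 0.0, "ry": 0.0, "rz": 0.999, "x": -0.82, "y": -0.73, "z": -0.9, "gripper": 0.5},
    {"rx": 0.0, "ry": 0.0, "rz": 0.999, "x": -0.82, "y": -0.73, "z": -0.9, "gripper": 0.5},
    {"rx": 0.0, "ry": 0.0, "rz": 0.999, "x": -0.82, "y": -0.73, "z": -0.9, "gripper": 0.5},
    {"rx": 0.0, "ry": 0.0, "rz": 0.999, "x": -0.82, "y": -0.73, "z": -0.9, "gripper": 0.5},
    {"rx": 0.0, "ry": 0.0, "rz": 0.999, "x": -0.82, "y": -0.73, "z": -0.9, "gripper": 0.5},
  ],
)

```text
clock: 9.55
eef_pos: [0.6086, -0.2724, 0.3011]
eef_rot: [0.807, 0.591, -0.0, -0.001]
force: [-0.6, -0.6, -0.6]
finger_gap: 0.0431
finger_force: 0.0
```

```bash
python3 - <<'E'
from workcell import *
from h import *
s=observe();state(s);shares(s,(.072,0,.222))
d={n:camera(n) for n in('scene','top')};pickle.dump(d,open('c3.pkl','wb'))
a=d['scene']['color'][205:375,290:440];b=d['top']['color'][195:295,310:415]
cv2.imwrite('pics/c.png',np.hstack([cv2.resize(a,(450,510),interpolation=cv2.INTER_CUBIC),cv2.copyMakeBorder(cv2.resize(b,(350,333),interpolation=cv2.INTER_CUBIC),0,177,0,0,0)]))
E
```

```text
t 9.55 TCPpress [0.0699 0.0013 0.3011] toolyaw y [ 0.953 -0.302 -0.002] q [-0.5   0.3   1.19  0.    1.65 -0.19] F [-0.6 -0.6 -0.6] gap 0.0431 ff 0.0
shares [-0.009  0.015  0.527]
```

View pics/c.png

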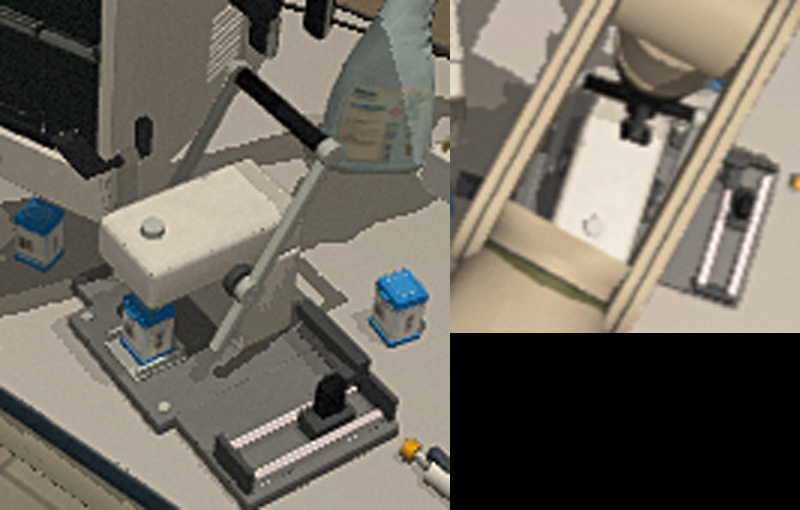

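The view shows the slide block at its back end, scene crop (330,390). The tab lies flat outward at (90,165) with its beak upright at (143,133), and the lever is at rest. The fingers hang straight above the bar, so I'll go down and grip it.

servo_tool(
  increments=[
    {"rx": 0.0, "ry": 0.0, "rz": 0.0, "x": -0.01, "y": 0.014, "z": 0.2, "gripper": 0.5},
    {"rx": 0.0, "ry": 0.0, "rz": 0.0, "x": -0.01, "y": 0.014, "z": 0.4, "gripper": 0.5},
    {"rx": 0.0, "ry": 0.0, "rz": 0.0, "x": -0.01, "y": 0.014, "z": 0.545, "gripper": 0.5},
    {"rx": 0.0, "ry": 0.0, "rz": 0.0, "x": -0.01, "y": 0.014, "z": 0.545, "gripper": 0.5},
    {"rx": 0.0, "ry": 0.0, "rz": 0.0, "x": -0.01, "y": 0.014, "z": 0.545, "gripper": 0.0},
    {"rx": 0.0, "ry": 0.0, "rz": 0.0, "x": -0.01, "y": 0.014, "z": 0.545, "gripper": 0.0},
    {"rx": 0.0, "ry": 0.0, "rz": 0.0, "x": -0.01, "y": 0.014, "z": 0.545, "gripper": 0.0},
    {"rx": 0.0, "ry": 0.0, "rz": 0.0, "x": -0.01, "y": 0.014, "z": 0.545, "gripper": 0.0},
  ],
)

```text
clock: 10.32
eef_pos: [0.6097, -0.2746, 0.2225]
eef_rot: [0.806, 0.592, -0.0, -0.0]
force: [-9.3, 4.0, -0.9]
finger_gap: 0.014
finger_force: 58.5
```

```bash
python3 - <<'E'
from workcell import *
from h import *
s=observe();state(s)
p=Ro.from_euler('z',-Q[2]).apply(s['eef_pos']-np.array([Q[0],Q[1],0]))
for f in np.linspace(0,1.1,12):   # rigid offset of the arc
    a=.5-f; print(round(f,2),np.round(np.array([.13*(np.sin(a)-np.sin(.5)),.13*(np.cos(a)-np.cos(.5))])/.15,3))
E
```

```text
t 10.32 TCPpress [ 0.0716 -0.0004  0.2225] toolyaw y [ 0.955 -0.298 -0.001] q [-0.5   0.33  1.3  -0.    1.51 -0.2 ] F [-9.3  4.  -0.9] gap 0.014 ff 58.47101032733917
0.0 [0. 0.]
0.1 [-0.078  0.038]
0.2 [-0.159  0.067]
0.3 [-0.243  0.089]
0.4 [-0.329  0.102]
0.5 [-0.416  0.106]
0.6 [-0.502  0.102]
0.7 [-0.588  0.089]
0.8 [-0.672  0.067]
0.9 [-0.753  0.038]
1.0 [-0.831  0.   ]
1.1 [-0.905 -0.045]
```

servo_tool(
  increments=[
    {"rx": 0.0, "ry": 0.0, "rz": 0.0, "x": 0.0, "y": -0.078, "z": -0.038, "gripper": 0.0},
    {"rx": 0.0, "ry": 0.0, "rz": 0.0, "x": 0.0, "y": -0.159, "z": -0.067, "gripper": 0.0},
    {"rx": 0.0, "ry": 0.0, "rz": 0.0, "x": 0.0, "y": -0.243, "z": -0.089, "gripper": 0.0},
    {"rx": 0.0, "ry": 0.0, "rz": 0.0, "x": 0.0, "y": -0.243, "z": -0.089, "gripper": 0.0},
  ],
)

```text
clock: 10.65
eef_pos: [0.5767, -0.2639, 0.2379]
eef_rot: [0.806, 0.593, 0.002, 0.003]
force: [4.0, 1.7, 2.3]
finger_gap: 0.0137
finger_force: 60.5
```

```bash
python3 - <<'E'
from workcell import *
from h import *
state(observe())
E
```

```text
t 10.65 TCPpress [ 0.0368 -0.      0.2379] toolyaw y [ 0.955 -0.298  0.006] q [-0.51  0.22  1.4   0.    1.51 -0.21] F [4.  1.7 2.3] gap 0.0137 ff 60.49933433532715
```

servo_tool(
  increments=[
    {"rx": 0.0, "ry": 0.0, "rz": 0.0, "x": 0.0, "y": -0.086, "z": -0.013, "gripper": 0.0},
    {"rx": 0.0, "ry": 0.0, "rz": 0.0, "x": 0.0, "y": -0.173, "z": -0.017, "gripper": 0.0},
    {"rx": 0.0, "ry": 0.0, "rz": 0.0, "x": 0.0, "y": -0.259, "z": -0.013, "gripper": 0.0},
    {"rx": 0.0, "ry": 0.0, "rz": 0.0, "x": 0.0, "y": -0.345, "z": 0.0, "gripper": 0.0},
    {"rx": 0.0, "ry": 0.0, "rz": 0.0, "x": 0.0, "y": -0.429, "z": 0.022, "gripper": 0.0},
    {"rx": 0.0, "ry": 0.0, "rz": 0.0, "x": 0.0, "y": -0.51, "z": 0.051, "gripper": 0.0},
    {"rx": 0.0, "ry": 0.0, "rz": 0.0, "x": 0.0, "y": -0.588, "z": 0.089, "gripper": 0.0},
    {"rx": 0.0, "ry": 0.0, "rz": 0.0, "x": 0.0, "y": -0.633, "z": 0.112, "gripper": 0.0},
    {"rx": 0.0, "ry": 0.0, "rz": 0.0, "x": 0.0, "y": -0.633, "z": 0.112, "gripper": 0.0},
  ],
)

```text
clock: 11.4
eef_pos: [0.4877, -0.2352, 0.2215]
eef_rot: [0.805, 0.593, 0.003, 0.003]
force: [5.1, 7.6, 10.0]
finger_gap: 0.0139
finger_force: 66.0
```

```bash
python3 - <<'E'
from workcell import *
from h import *
state(observe())
E
```

```text
t 11.4 TCPpress [-0.0567  0.0009  0.2215] toolyaw y [ 0.955 -0.297  0.008] q [-0.55 -0.02  1.69  0.    1.47 -0.24] F [ 5.1  7.6 10. ] gap 0.0139 ff 66.01821899414062
```

servo_tool(
  increments=[
    {"rx": 0.0, "ry": 0.0, "rz": 0.0, "x": 0.0, "y": -0.025, "z": 0.015, "gripper": 0.0},
    {"rx": 0.0, "ry": 0.0, "rz": 0.0, "x": 0.0, "y": -0.05, "z": 0.033, "gripper": 0.0},
    {"rx": 0.0, "ry": 0.0, "rz": 0.0, "x": 0.0, "y": -0.05, "z": 0.033, "gripper": 0.0},
    {"rx": 0.0, "ry": 0.0, "rz": 0.0, "x": 0.0, "y": -0.05, "z": 0.033, "gripper": 0.0},
  ],
)

```text
clock: 11.73
eef_pos: [0.4823, -0.2335, 0.218]
eef_rot: [0.805, 0.593, 0.004, 0.004]
force: [6.9, 8.8, 12.5]
finger_gap: 0.0137
finger_force: 66.4
```

```bash
python3 - <<'E'
from workcell import *
from h import *
state(observe())
E
```

```text
t 11.73 TCPpress [-0.0623  0.001   0.218 ] toolyaw y [ 0.955 -0.297  0.012] q [-0.55 -0.04  1.71  0.    1.46 -0.25] F [ 6.9  8.8 12.5] gap 0.0137 ff 66.36244297027588
```

servo_tool(
  increments=[
    {"rx": 0.0, "ry": 0.0, "rz": 0.0, "x": 0.0, "y": -0.02, "z": 0.015, "gripper": 0.0},
    {"rx": 0.0, "ry": 0.0, "rz": 0.0, "x": 0.0, "y": -0.02, "z": 0.015, "gripper": 0.0},
    {"rx": 0.0, "ry": 0.0, "rz": 0.0, "x": 0.0, "y": -0.02, "z": 0.015, "gripper": 0.0},
  ],
)

```text
clock: 11.98
eef_pos: [0.4797, -0.2325, 0.2156]
eef_rot: [0.805, 0.593, 0.004, 0.004]
force: [8.5, 7.3, 11.6]
finger_gap: 0.0138
finger_force: 67.1
```

servo_tool(
  increments=[
    {"rx": 0.0, "ry": 0.0, "rz": 0.0, "x": 0.0, "y": -0.015, "z": 0.01, "gripper": 0.0},
    {"rx": 0.0, "ry": 0.0, "rz": 0.0, "x": 0.0, "y": -0.015, "z": 0.01, "gripper": 0.0},
    {"rx": 0.0, "ry": 0.0, "rz": 0.0, "x": 0.0, "y": -0.015, "z": 0.01, "gripper": 0.0},
  ],
)

```text
clock: 12.23
eef_pos: [0.4794, -0.2324, 0.2155]
eef_rot: [0.805, 0.593, 0.005, 0.007]
force: [16.1, 6.3, 13.6]
finger_gap: 0.0137
finger_force: 67.3
```

```bash
python3 - <<'E'
from workcell import *
from h import *
state(observe())
E
```

```text
t 12.23 TCPpress [-0.0654  0.0011  0.2155] toolyaw y [ 0.955 -0.297  0.017] q [-0.55 -0.05  1.73  0.    1.45 -0.25] F [16.1  6.3 13.6] gap 0.0137 ff 67.31127977371216
```

servo_tool(
  increments=[
    {"rx": 0.0, "ry": 0.0, "rz": 0.0, "x": 0.0, "y": -0.012, "z": 0.008, "gripper": 0.0},
    {"rx": 0.0, "ry": 0.0, "rz": 0.0, "x": 0.0, "y": -0.012, "z": 0.008, "gripper": 0.0},
    {"rx": 0.0, "ry": 0.0, "rz": 0.0, "x": 0.0, "y": -0.012, "z": 0.008, "gripper": 0.0},
    {"rx": 0.0, "ry": 0.0, "rz": 0.0, "x": 0.0, "y": -0.012, "z": 0.008, "gripper": 0.0},
    {"rx": 0.0, "ry": 0.0, "rz": 0.0, "x": 0.0, "y": -0.012, "z": 0.008, "gripper": 0.0},
    {"rx": 0.0, "ry": 0.0, "rz": 0.0, "x": 0.0, "y": -0.012, "z": 0.008, "gripper": 0.0},
  ],
)

```text
clock: 12.73
eef_pos: [0.4791, -0.2324, 0.2153]
eef_rot: [0.805, 0.593, 0.006, 0.008]
force: [21.8, 5.7, 14.1]
finger_gap: 0.0137
finger_force: 67.4
```

```bash
python3 - <<'E'
from workcell import *
from h import *
s=observe();state(s)
d={n:camera(n) for n in('scene','top')}
a=d['scene']['color'][205:375,290:440];b=d['top']['color'][195:295,310:415]
cv2.imwrite('pics/d.png',np.hstack([cv2.resize(a,(450,510),interpolation=cv2.INTER_CUBIC),cv2.copyMakeBorder(cv2.resize(b,(350,333),interpolation=cv2.INTER_CUBIC),0,177,0,0,0)]))
for f in(1.0,1.1):
    for y in(-.06,):
        u=proj(d['scene'],W(Q,(.01+.13*np.sin(.5-f),y,.11+.13*np.cos(.5-f))));print(f,((u-[290,205])*3).round())
E
```

```text
t 12.73 TCPpress [-0.0657  0.001   0.2153] toolyaw y [ 0.955 -0.297  0.021] q [-0.55 -0.06  1.73  0.01  1.44 -0.25] F [21.8  5.7 14.1] gap 0.0137 ff 67.43364214897156
1.0 [198. 210.]
1.1 [185. 223.]
```

View pics/d.png

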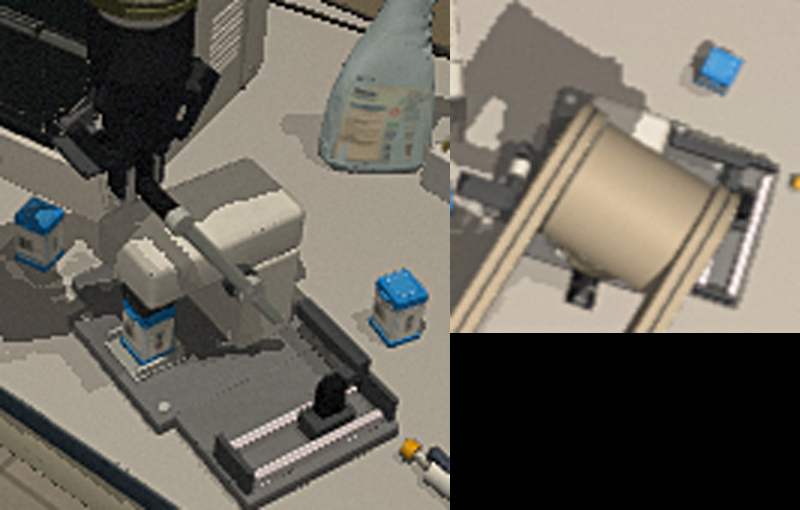

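The bar is gripped, with its right end at (178,218); the 1.1 rad stop predicts (185,223). The slide is still at its back end, the tab still lies flat in the top view, and the cartridges have not moved. The lever presses on its stop, so I'm handing in.

```bash
python3 -c "
from workcell import *
print(job_done())"
```

```text
the job is handed in; nothing more can be done
None
```

The job is handed in (no verdict was shown): the slide is at its back stop, the catch lies flat, and the lever is held in the gripper against its front stop, done in the order asked at about 13 s, with no loose thing seen to move.

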